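# Lock the steering knuckle on the overhaul stand

### The job

Swing the black steering knuckle round on its sloping stand until the eye at the end of its arm lines up with the holes in the yellow locking fork, then take the pin with the red grip out of the wooden block and push it down through fork and eye, fully home, so that its collar sits on the fork. Leave the blue and green pins in the block and do not knock or shift anything else on the bench.

Things in the scene. Friction and masses are not known exactly. Their poses are not given: they have to be found in the camera images.
- fork_gap (a point): Yellow fork on the blue stand's sloping face: cheeks 46 x 46 x 10 mm, 28 mm apart, web only on the side away from the spindle, 19 mm hole through both. Point on the hole axis, midway between the cheeks; cheeks' outer faces 24 mm along +z (top) and -z. z: hole axis, up out of the slope, leaning 25 deg from vertical towards the stand's front (robot side); x: to the spindle.
- knuckle_eye (a point): Centre of the round eye (42 mm across, 20 mm thick, 19 mm hole) at the end of the black knuckle's long arm. Swings on a 150 mm radius about the spindle, in the plane of fork_gap, and passes between the cheeks from either side; lined up when it coincides with fork_gap. z parallel to the fork's z; x to the spindle.
- stud (a point): Dark steel stud on the knuckle's arm, the handle for swinging it: cylinder 16 mm across, 49 mm long, parallel to the hole axis, 85 mm from the spindle axis on the line to the eye. Point on its axis near mid-length: 23 mm below its top, 45 mm along +z from the level of knuckle_eye.
- spindle (a point): Point on the axis about which knuckle and fork turn, level with fork_gap and knuckle_eye, inside the knuckle's hub (92 mm across, its nut rising 26 mm above this point). z: the axis, parallel to the hole axis.
- knuckle (a joint): Knuckle's angle about the spindle (rad): 0 = arm straight down the slope, positive = anticlockwise seen from above (arm's end goes to the robot's right). Range -1.4 to 1.4. Stiff: stays where it is left, takes 5 to 8 N at the stud to move. Lined up when equal to joint fork.
- fork (a joint): Angle at which the fork is clamped, same axis, zero and sense as joint knuckle (rad). It hardly moves under 25 N.
- stand: Fixed blue stand, base 240 mm deep, 210 mm wide; face 230 mm wide, 250 mm long, sloping up at 25 deg away from its front, about 65 mm high in front, 170 mm at the back. Origin on the bench, 130 mm in front of where the spindle leaves the face; x horizontal to the stand's back, z up.
- pin_block: Fixed wooden block 180 x 64 x 60 mm (x, y, z) with three holes in a row along its x, 55 mm apart; origin at the centre of its underside. Each hole is 20 mm across and 56 mm deep and holds an upright pin.
- pin_red_grip (a point): Locking pin with RED grip, the one to use; loose, about 0.12 kg, 100 mm long. Steel shank 16 mm across, 50 mm long, last 14 mm tapered to 5 mm; above it a collar 30 mm across, 6 mm thick, then the grip, a cylinder 20 mm across, 44 mm long. Point: centre of the grip, 28 mm above the collar's underside, which at the start rests on the block; z along the pin, tip to grip.
- pin_blue_grip (a point): Bystander: pin like the red one with a blue grip, its shank too short (26 mm). Centre of its grip.
- pin_green_grip (a point): Bystander: pin like the red one with a green grip, its shank too thin (13 mm across). Centre of its grip.
- spray_can_c (a point): Bystander, loose: spray can 64 mm across, 190 mm tall. Point inside it, near its middle.
- paint_tin_c (a point): Bystander, loose: paint tin 84 mm across, 90 mm tall. Point inside it, near its middle.
- bearing_c (a point): Bystander, loose: wheel bearing ring 72 mm across, 30 mm tall. Point inside it, near its middle.
- ball_joint_c (a point): Bystander, loose: spare ball joint standing on its base, 48 mm across, 62 mm tall. Point inside it, near its middle.
- parts_box_c (a point): Bystander, loose: red box 70 x 100 x 65 mm. Point inside it, near its middle.
- wire_brush_c (a point): Bystander, loose: black brush 200 mm long, lying. Point inside it, near its middle.
- old_knuckle_c (a point): Bystander, loose: rusty old knuckle lying flat, about 200 mm long, 28 mm high. Point inside it, near its middle.
There are look-alikes about, which are no part of the job. Leave any orange or purple look-alike of the part that bears pin_red_grip alone.

How it is judged (in metres and radians):
On the way:
1. the knuckle's eye is lined up with the fork's holes, within 5 mm (distance between knuckle_eye and fork_gap below 0.005 m), for 0.2 s.
At the end, for the whole second after the job is handed in: The red pin stands through both cheeks of the fork and the knuckle's eye: its collar within 3.5 mm of the fork's top face, its grip within 6 mm of the hole axis and within 0.12 rad of its direction, the eye within 5 mm of the fork's hole axis, knuckle at rest (z of pin_red_grip in the frame of fork_gap between 0.049 and 0.0555 m and x of pin_red_grip in the frame of fork_gap between -0.006 and 0.006 m and y of pin_red_grip in the frame of fork_gap between -0.006 and 0.006 m and angle between the z axis of pin_red_grip and the z axis of fork_gap, either way round below 0.12 rad and distance between knuckle_eye and fork_gap below 0.005 m and velocity of joint knuckle between -0.05 and 0.05 rad/s); the robot touches nothing.
It fails at once if the blue or green pin is shifted more than 15 mm (distance of any of pin_blue_grip, pin_green_grip from where it was at the start of the episode above 0.015 m).
It fails at once if a bystander on the bench is shifted more than 25 mm (distance of any of spray_can_c, paint_tin_c, bearing_c, ball_joint_c, parts_box_c, wire_brush_c, old_knuckle_c from where it was at the start of the episode above 0.025 m).
It also fails if it takes over 64 s, if anything falls off the work surface, if the arm or the gripper's body presses on something with over 40 N, if the wrist force passes 120 N, or if a joint passes its speed limit or range.

### The arm

A 7-joint arm with a two-finger parallel gripper is mounted at the origin on the work surface. World frame = base frame: x ahead of the robot, y to its left, z up, the work surface at z = 0. Lengths are in mm, angles in rad, forces in N, time in s.
With the tool pointing down it reaches from about 400 to 900 mm from the base axis. Payload 5.6 kg.
Tool frame: the origin (TCP) lies midway between the tips of the shut fingers; the grasp point (between the pads) lies 19 mm behind it; x points along the fingers, y is the direction in which the jaws open and shut, and the axes are right-handed (so a half turn about x gives the same grasp; the last joint's range is limited). The gripper opens to 92 mm and grips with 3 to 60 N. Pads are 20 mm wide; open, the fingers measure 128 mm over their backs; the gripper's body (75 mm by 189 mm) begins 69 mm behind the grasp point.
Start: joints at [-1.27, 0.468, -0.012, 1.603, 0.006, 1.071, -0.056], TCP at [219.135, 611.955, 214.592] pointing down, gripper open.
Joint ranges: [-2.53, 2.53], [-0.31, 2.02], [-1.57, 1.55], [0.28, 2.44], [-1.29, 4.43], [0.15, 1.84], [-2.92, 2.92]. Speed limits (rad/s): [2.57, 2.57, 3.14, 3.14, 3.14, 3.14, 3.14].

### API

Orientations are given as a rotation vector (axis times angle).
In Python, from cell import robot, grip, kin, viewer gives the robot as it stands. Calls block until the motion is done:
- robot.movep(position, orientation): joint-space move of the TCP to a pose.
- robot.servo_line(position, feed=150, rotation=None): straight line of the TCP; rotation=None keeps the orientation; feed is the mean speed in mm/s.
- robot.goto_joints(angles): joint-space move.
- grip(opening, newtons=None): opening from 0.0 (shut) to 1.0 (fully open); newtons is the grip in N (None keeps the last); returns when the fingers have stopped.
- robot.hold(seconds).
- kin.ik(position, orientation): joint angles nearest the present ones, or None.
- robot.observe(): the state.
- viewer.read_camera(name): name is "side" or "top" or "wrist"; returns the picture (384x512x3 uint8, red, green, blue); there is no depth.
- viewer.camera_info(name): a dict with "camera_matrix" (3x3 intrinsics, pixels), "k1" (the pictures are not rectified: a ray, as slopes to the right and down, at radius r is drawn at 1 + k1 r^2 times it, then the intrinsics apply), "R" (3x3) and "t" (3): a world point X has camera coordinates R X + t. Camera axes: x right, y down, z forward; pixel columns grow to the right and rows downward; lengths in mm; the calibration is good to about 2 mm. A picture is of the moment at which its call begins: read the wrist's pose just before it. camera_info takes no time and is no camera call; for the wrist camera it gives the pose at the moment of the call.
A pose or a line that the arm cannot do raises robot.IKError and nothing moves.
- robot.job_done(): hands the job in, once; it reports no verdict.
Trained networks look in the newest picture that a camera, given by its name, has taken for a name from the list of things; names that differ only in an ending like _2 or _b are one class to them, and where a whole thing is asked for, a point or a joint stands for the part that bears it (a point fixed in the world has none). Each returns a list of dicts, best first, with "confidence" (0 to 1); they miss things now and then, are a little off and sometimes report something else, mostly with a low value. They report only what shows in the picture. A call takes as long as a camera call. They do not tell look-alikes from the thing itself.
- viewer.silhouettes(name, camera): "mask" (384x512 bool, what is visible of it).
- viewer.pinpoint(name, camera): "at" ([x, y, z] in mm, in the coordinates of the camera as it stood for that picture, good to about 4 mm: a listed point, or the origin of a listed thing).
The state is a dict: "t": time; "joints": joint angles; "joint_velocities": joint speeds; "joint_torque": joint torques, N m; "tcp_pos": TCP position; "tcp_rot": TCP orientation; "contact_force": force on the tool from outside, world axes, zero at the start; "wrist_torque": the same for the moment, N m; "grip_width": opening from 0.0 (shut) to 1.0 (fully open).
Only numpy, scipy, OpenCV 4.12 (cv2) and the standard library are available. Lean on these libraries where they do the work, as an engineer would, in place of code of your own. Each camera call takes 0.05 s, during which the arm holds its last target. There are 200 camera calls.

## Working session

There is one attempt and no reset: what is moved stays moved. The work goes in short steps, each a Python script; the robot and the scene stay as the last script left them, time stands still between calls to the robot, and variables do not carry over. Pictures are saved under pics/ and viewed, about 8 in all and at most 12, crops included, and the job is handed in when it is done.

```bash
ls; mkdir -p pics
cat > h.py <<'E'
import numpy as np, cv2
from scipy.spatial.transform import Rotation as Ro
from cell import robot, grip, kin, viewer
def cam(name):
    i=viewer.camera_info(name); return np.array(i["camera_matrix"]),i["k1"],np.array(i["R"]),np.array(i["t"])
def world(at,c): return c[2].T@(np.array(at)-c[3])
def proj(X,c):
    p=c[2]@np.array(X)+c[3]; s=p[:2]/p[2]; s=s*(1+c[1]*(s@s)); return c[0][:2,:2]@s+c[0][:2,2]
def snap(name,f=None):
    c=cam(name); im=viewer.read_camera(name)
    if f: cv2.imwrite(f"pics/{f}.png",im[:,:,::-1])
    return im,c
E
python3 - <<'E'
from h import *
names="fork_gap knuckle_eye stud spindle pin_block pin_red_grip pin_blue_grip pin_green_grip stand spray_can_c paint_tin_c bearing_c ball_joint_c parts_box_c wire_brush_c old_knuckle_c".split()
ims=[]
for cn in("side","top"):
    im,c=snap(cn,cn); ims.append(im)
    print(cn,(-c[2].T@c[3]).round())
    for n in names:
        print(n,[(round(d["confidence"],2),world(d["at"],c).round().astype(int).tolist(),proj(world(d["at"],c),c).round().astype(int).tolist()) for d in viewer.pinpoint(n,cn)][:4])
print(robot.observe())
cv2.imwrite("pics/both.png",cv2.resize(np.vstack(ims)[:,:,::-1],None,fx=.78,fy=.78))
E
```

```text
pics
side [-119. -927.  857.]
fork_gap [(0.85, [566, 183, 114], [216, 167])]
knuckle_eye [(0.87, [609, 80, 134], [243, 169])]
stud [(0.9, [632, 127, 190], [240, 148])]
spindle [(0.79, [701, 189, 174], [245, 140])]
pin_block [(0.84, [582, -178, -1], [287, 242])]
pin_red_grip [(0.67, [708, -58, 79], [292, 190]), (0.65, [638, -280, 75], [326, 232]), (0.6, [640, -167, 88], [300, 210]), (0.55, [637, -79, 81], [280, 200])]
pin_blue_grip [(0.47, [531, -187, 86], [277, 228]), (0.29, [563, 178, 115], [216, 167]), (0.25, [624, 453, 33], [192, 154])]
pin_green_grip [(0.47, [585, -178, 85], [289, 219]), (0.47, [627, 453, 31], [193, 154])]
stand [(0.73, [582, 177, -2], [222, 193])]
spray_can_c [(0.63, [555, -519, 14], [369, 309]), (0.55, [386, -12, 94], [203, 217])]
paint_tin_c [(0.87, [748, -169, 47], [324, 208]), (0.35, [567, 179, 116], [216, 167])]
bearing_c [(0.72, [437, -203, 11], [255, 264])]
ball_joint_c [(0.68, [450, 182, 16], [190, 202]), (0.51, [556, -517, 14], [368, 308])]
parts_box_c [(0.65, [627, 454, 29], [193, 155]), (0.42, [584, 177, -2], [223, 193]), (0.41, [448, 182, 22], [189, 
[... 1265 characters left out ...]
84, 201])]
{'t': 1.7, 'joints': array([-1.27001956,  0.46750405, -0.0115465 ,  1.60270609,  0.00598978,
        1.07142665, -0.05625986]), 'joint_velocities': array([-0.00065715,  0.00141102,  0.00015559, -0.00117391, -0.00121353,
        0.00162162, -0.0018922 ]), 'joint_torque': array([-1.86756006e-04, -5.20417929e+01, -1.26561377e-02, -2.44050103e+01,
       -5.67052164e-02,  1.13996607e-02,  2.04519853e-05]), 'tcp_pos': array([219.14804751, 611.93834671, 214.58718118]), 'tcp_rot': array([ 0.26981209,  1.55384883, -0.26983763]), 'contact_force': array([ 0.01682813, -0.71431069,  0.28600426]), 'wrist_torque': array([-0.01618067, -0.01759932,  0.00146368]), 'grip_width': 0.9964761894775802}
```

View pics/side.png

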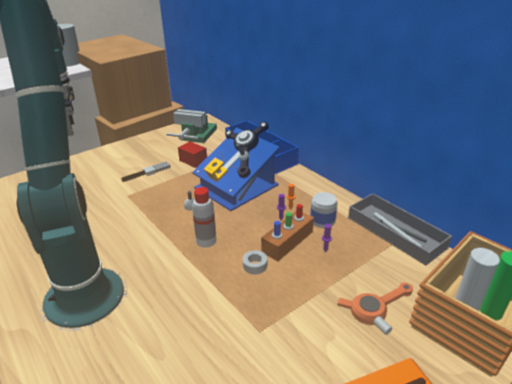

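View pics/top.png

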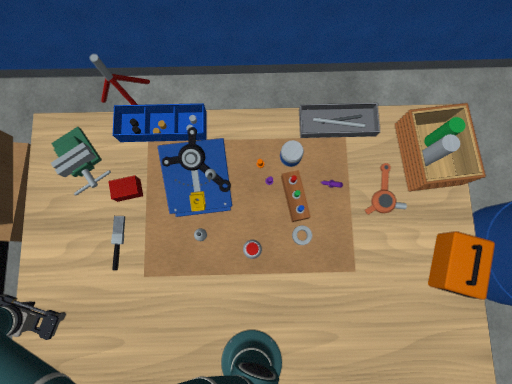

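The real red pin is the block's far one, at side (299,210) and top (294,179). The orange pin at side (291,190) and the two purple ones at (281,200) and (326,236) stand outside the block and are look-alikes. The blue pin at (277,228) and green pin at (289,219) share the block with it. Next I fit the stand geometry and look from close above the stand.

```bash
cat >> h.py <<'E'
from scipy.optimize import least_squares
a=np.radians(25)
def frame(psi):
    c,s=np.cos(psi),np.sin(psi)
    n=np.array([-np.sin(a)*c,-np.sin(a)*s,np.cos(a)]); d=np.array([-np.cos(a)*c,-np.cos(a)*s,-np.sin(a)])
    return n,d,np.cross(n,d)
def pts(p):
    n,d,e=frame(p[3]); S=p[:3]; u=lambda q:np.cos(q)*d+np.sin(q)*e
    return dict(spindle=S,fork_gap=S+150*u(p[4]),knuckle_eye=S+150*u(p[5]),stud=S+85*u(p[5])+45*n)
def fit(obs,p0=(701,188,174,.1,0,.7)):
    f=lambda p:np.concatenate([(pts(p)[k]-x)/4 for k,x in obs])
    r=least_squares(f,p0,loss="soft_l1"); return r.x
def rot(x,y):
    x=x/np.linalg.norm(x); y=y-x*(x@y); y/=np.linalg.norm(y)
    return Ro.from_matrix(np.c_[x,y,np.cross(x,y)]).as_rotvec()
def look(cn,names,img=None):
    im,c=snap(cn,img); o=[]
    for n in names:
        for d in viewer.pinpoint(n,cn)[:3]: o.append((n,d["confidence"],world(d["at"],c)))
    return im,c,o
E
python3 - <<'E'
from h import *
obs=[("fork_gap",[566,183,114]),("fork_gap",[566,175,114]),("knuckle_eye",[609,80,134]),("knuckle_eye",[609,78,128]),("stud",[632,127,190]),("stud",[628,126,188]),("spindle",[701,189,174]),("spindle",[701,188,175])]
p=fit(obs); print(p,{k:v.round(1) for k,v in pts(p).items()}); np.save("p.npy",p)
n,d,e=frame(p[3])
T=lambda q:-np.sin(q)*d+np.cos(q)*e
G=pts(p)["stud"]-19*n
for s in(1,-1):
    for nm,P,q in(("stud",G,p[5]),("studend",p[:3]+85*(np.cos(p[4])*d+np.sin(p[4])*e)+26*n,p[4]),("ins",pts(p)["fork_gap"]+36*n,p[4]),("hi",pts(p)["fork_gap"]+150*n,p[4])):
        j=kin.ik(P,rot(-n,s*T(q))); print(s,nm,None if j is None else np.round(j,2))
    r=rot(np.array([0,0,-1.]),s*np.array([-.19,.98,0])); j=kin.ik([637,-166,70],r); print(s,"pin",None if j is None else np.round(j,2))
# look pose
for s in(1,-1):
    P=pts(p)["fork_gap"]*.5+pts(p)["stud"]*.5+170*n; r=rot(-n,s*T(p[5])); print(kin.ik(P,r))
c=cam("wrist"); o=robot.observe(); R=Ro.from_rotvec(o["tcp_rot"]).as_matrix()
print("cam in tool",R.T@(-c[2].T@c[3]-o["tcp_pos"]), (R.T@c[2].T).round(2), c[0][0,0])
E
```

```text
[7.01312948e+02 1.88664734e+02 1.75413556e+02 4.46066856e-02
 2.47723968e-02 7.75155700e-01] {'spindle': array([701.3, 188.7, 175.4]), 'fork_gap': array([565.7, 178.9, 112. ]), 'knuckle_eye': array([609. ,  79.5, 130.1]), 'stud': array([630. , 125.9, 190.5])}
1 stud [-0.76  0.36  0.55  2.03 -0.24  0.38 -0.82]
1 studend [-0.93  0.38  0.62  2.05 -0.2   0.37 -1.72]
1 ins [-1.01  0.31  0.63  2.2  -0.06  0.28 -1.89]
1 hi [-0.84  0.02  0.33  2.19  0.35  0.57 -2.28]
1 pin [-0.05  0.66  0.36  1.7  -0.29  0.83  2.2 ]
-1 stud [-0.37  0.33  0.08  2.    0.21  0.39  1.91]
-1 studend [-0.58  0.34  0.19  2.03  0.25  0.38  1.01]
-1 ins [-0.67  0.28  0.23  2.18  0.37  0.31  0.84]
-1 hi [-0.84  0.02  0.33  2.19  0.35  0.57  0.87]
-1 pin [-0.29  0.75  0.73  1.72 -0.61  0.92 -0.69]
[-0.81535832 -0.03474959  0.37593457  2.09228174  0.27606567  0.69324244
 -1.36636237]
[-0.71721603 -0.02810936  0.27914276  2.08726101  0.26818888  0.69200753
  1.78060411]
cam in tool [-169.26193715   -0.61577365  -81.27861652] [[-0.   -0.29  0.96]
 [ 1.   -0.   -0.  ]
 [ 0.    0.96  0.29]] 283.6470112461506
```

Run:
```python
from h import *
p=np.load("p.npy"); n,d,e=frame(p[3]); T=lambda q:-np.sin(q)*d+np.cos(q)*e
q=p[5]
P=pts(p)["fork_gap"]*.5+pts(p)["stud"]*.5+150*n
robot.movep(P,rot(-n,-T(q))); robot.hold(.2)
im,c,o=look("wrist",["fork_gap","knuckle_eye","stud","spindle"],"w1")
for x in o: print(x[0],round(x[1],2),x[2].round(1))
pw=fit([(x[0],x[2]) for x in o if x[1]>.5]); print(pw); np.save("pw.npy",pw)
big=cv2.resize(im[:,:,::-1],None,fx=1.5,fy=1.5).copy()
for v in pts(pw).values(): cv2.circle(big,tuple((1.5*proj(v,c)).astype(int)),3,(255,0,255),-1)
for s in(24,-24):
  u=np.cos(pw[4])*d+np.sin(pw[4])*e
cv2.imwrite("pics/w1b.png",big); print(robot.observe()["t"])
```

```text
fork_gap 0.97 [562.2 175.4 112.6]
knuckle_eye 0.7 [612.9  78.5 127.8]
stud 0.75 [632.2 122.1 186.5]
spindle 0.76 [701.8 185.6 174.3]
[ 7.00861815e+02  1.87266810e+02  1.75117757e+02  1.59119727e-01
 -6.71130667e-02  6.84420040e-01]
4.1667
```

View pics/w1b.png

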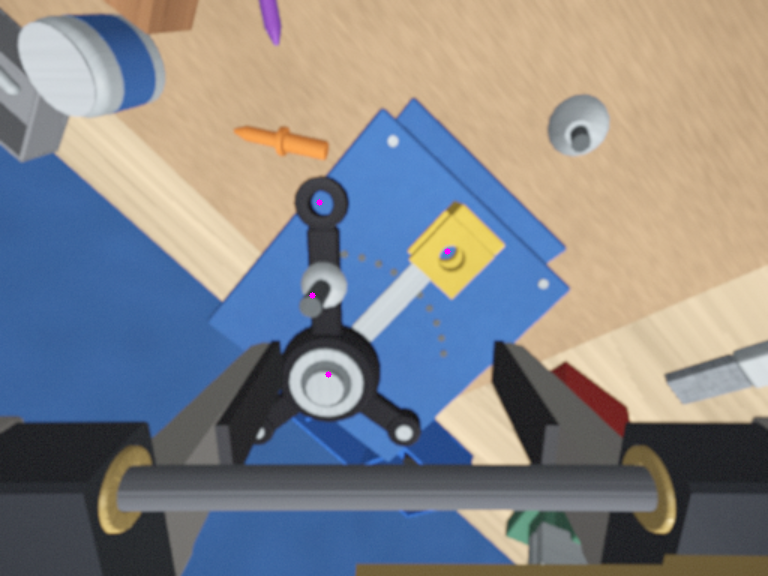

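View w1b: fork hole at (452,258), eye at (320,203), stud top at (311,303) and hub at (328,378). The fits agree with the picture except for the stand's yaw, so I take that from the face's front edge, (383,110) to (568,287).

```bash
cat >> h.py <<'E'
def ray(px,c):
    q=cv2.undistortPoints(np.array([[px]],float),c[0],np.array([c[1],0,0,0.]))[0,0]
    return -c[2].T@c[3], c[2].T@np.array([q[0],q[1],1])
def hit(px,c,P0,n):
    o,r=ray(px,c); return o+r*((P0-o)@n)/(r@n)
E
python3 - <<'E'
from h import *
c=cam("wrist"); z=np.array([0,0,1.])
A,B=[hit(np.array(x)/1.5,c,np.array([0,0,65.]),z) for x in((383,110),(568,287))]
print(A,B,np.linalg.norm(A-B),"psi",np.arctan2(-(B-A)[0],(B-A)[1]))
ct=None
psi=np.arctan2(-(B-A)[0],(B-A)[1])
pw=np.load("pw.npy")
obs=[("fork_gap",[566,183,114]),("fork_gap",[566,175,114]),("knuckle_eye",[609,80,134]),("knuckle_eye",[609,78,128]),("stud",[632,127,190]),("stud",[628,126,188]),("spindle",[701,189,174]),("spindle",[701,188,175])]
obs+=[("fork_gap",[562.2,175.4,112.6]),("knuckle_eye",[612.9,78.5,127.8]),("stud",[632.2,122.1,186.5]),("spindle",[701.8,185.6,174.3])]*2
for ps in(psi,.096):
    f=lambda p:np.concatenate([(pts(p)[k]-x)/4 for k,x in obs]+[[(p[3]-ps)/.01]])
    p=least_squares(f,pw,loss="soft_l1").x; P=pts(p); n,d,e=frame(p[3]); print(p.round(3),{k:v.round(1) for k,v in P.items()})
    # direct pixel checks: fork top hole / eye top hole / stud top / nut
    for px,pl,off in(((452,258),"fork_gap",24),((320,203),"knuckle_eye",10),((311,303),"stud",23)):
        h=hit(np.array(px)/1.5,c,P[pl]+off*n,n)-off*n-P[pl]; print(pl,"pixel-fit",h.round(1),"radial/tang",(h@d).round(1),(h@e).round(1))
    if ps==psi: np.save("p.npy",p)
E
```

```text
[546.10570218  59.69758438  65.        ] [524.43081281 280.67244922  65.        ] 222.03533889219324 psi 0.09777480939524497
[ 7.01132e+02  1.87881e+02  1.75200e+02  9.80000e-02 -1.40000e-02
  7.32000e-01] {'spindle': array([701.1, 187.9, 175.2]), 'fork_gap': array([565.7, 176.6, 111.8]), 'knuckle_eye': array([610.3,  78.2, 128.1]), 'stud': array([630.7, 123.9, 189.3])}
fork_gap pixel-fit [-0.3 -0.7 -0.2] radial/tang 0.4 0.6
knuckle_eye pixel-fit [-1.2 -0.6 -0.6] radial/tang 1.4 0.5
stud pixel-fit [-3.  -1.9 -1.5] radial/tang 3.5 1.6
[ 7.01144e+02  1.87874e+02  1.75176e+02  9.60000e-02 -1.20000e-02
  7.34000e-01] {'spindle': array([701.1, 187.9, 175.2]), 'fork_gap': array([565.7, 176.6, 111.8]), 'knuckle_eye': array([610.3,  78.2, 128.1]), 'stud': array([630.7, 123.9, 189.3])}
fork_gap pixel-fit [-0.3 -0.7 -0.2] radial/tang 0.4 0.6
knuckle_eye pixel-fit [-1.2 -0.6 -0.6] radial/tang 1.4 0.5
stud pixel-fit [-3.  -1.9 -1.5] radial/tang 3.5 1.6
```

Run:
```python
from h import *
p=np.load("p.npy"); n,d,e=frame(p[3]); T=lambda q:-np.sin(q)*d+np.cos(q)*e
S=p[:3]; st=lambda q:S+85*(np.cos(q)*d+np.sin(q)*e)+26*n
q=p[5]; G=st(q)
robot.movep(G+70*n,rot(-n,-T(q)))
robot.servo_line(G,120); print(robot.observe()["contact_force"].round(1))
print(grip(0.0,30)); s=robot.observe(); print(s["grip_width"],s["contact_force"].round(1))
for qq in np.linspace(q,p[4],8)[1:]:
    robot.servo_line(st(qq),90,rot(-n,-T(qq)))
    s=robot.observe(); print(round(s["t"],1),s["contact_force"].round(1),(s["tcp_pos"]-st(qq)).round(1))
robot.hold(.2); grip(0.7)
robot.servo_line(st(p[4])+75*n,150)
# view pose: put camera near the hole axis
P=pts(p)["fork_gap"]+140*n
u=np.cos(p[4])*d+np.sin(p[4])*e
robot.servo_line(P-60*u,200); robot.hold(.2)
im,c,o=look("wrist",["fork_gap","knuckle_eye","stud","spindle"],"w2")
for x in o: print(x[0],round(x[1],2),x[2].round(1))
x,y=proj(pts(p)["fork_gap"]+24*n,c).astype(int); print(x,y)
x0,y0=max(0,x-80),max(0,y-60)
full=im[:,:,::-1]; cv2.imwrite("pics/w2b.png",np.vstack([cv2.resize(full[y0:y0+100,x0:x0+160],(640,400),interpolation=cv2.INTER_CUBIC)]))
print(x0,y0,robot.observe()["t"])
```

```text
[ 0.1 -0.4 -0.3]
False
0.17217515079354645 [-1.1  1.8  0.8]
6.8 [-0.6  1.4  0.2] [-0.2  0.2 -0.1]
7.0 [-1.2  0.8 -0.5] [-0.2  0.1 -0.1]
7.3 [-0.  -0.6 -0.7] [-0.1  0.1 -0.1]
7.5 [-0.2  1.1 -0.7] [-0.2  0.1 -0.1]
7.8 [-0.2  0.3 -1.1] [-0.2  0.1 -0.2]
8.1 [ 0.1  0.7 -1.9] [-0.2  0.2 -0.2]
8.3 [-0.6  0.2 -2.3] [-0.2  0.3 -0.1]
fork_gap 0.93 [562.9 177.6 114.5]
knuckle_eye 0.89 [568.2 177.5 111.7]
stud 0.66 [606.4 179.7 178.4]
spindle 0.86 [699.7 183.5 173.3]
259 134
179 74 10.8083
```

View pics/w2b.png

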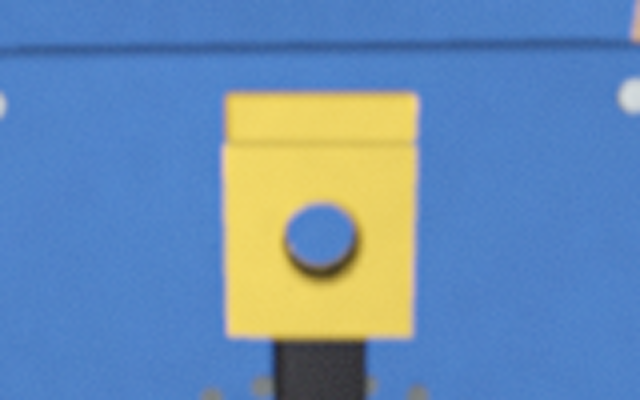

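The eye shows concentric behind the fork hole, crop (321,240), and the hole is where predicted, at full-picture pixel (259,134). On to the red pin.

Run:
```python
from h import *
r=rot(np.array([0,0,-1.]),-np.array([-.19,.98,0]))
robot.movep([636,-166,215],r); robot.hold(.2)
im,c,o=look("wrist",["pin_red_grip","pin_blue_grip","pin_green_grip","pin_block"],"w3")
for x in o: print(x[0],round(x[1],2),x[2].round(1),proj(x[2],c).round())
print(robot.observe()["t"])
cv2.imwrite("pics/w3b.png",cv2.resize(im[:,:,::-1],None,fx=1.5,fy=1.5))
```

```text
pin_red_grip 0.89 [ 600.2 -367.7   16.6] [395. 228.]
pin_red_grip 0.87 [ 552.3 -117.1   11.4] [212. 225.]
pin_red_grip 0.76 [653.4  24.6  12.5] [114. 134.]
pin_blue_grip 0.94 [ 528.5 -187.1   89.2] [258. 279.]
pin_green_grip 0.84 [ 581.  -177.6   89.7] [258. 238.]
pin_green_grip 0.69 [ 561.6 -512.3    7.2] [477. 266.]
pin_block 0.81 [ 584.  -175.3   -2.8] [257. 209.]
12.8833
```

View pics/w3b.png

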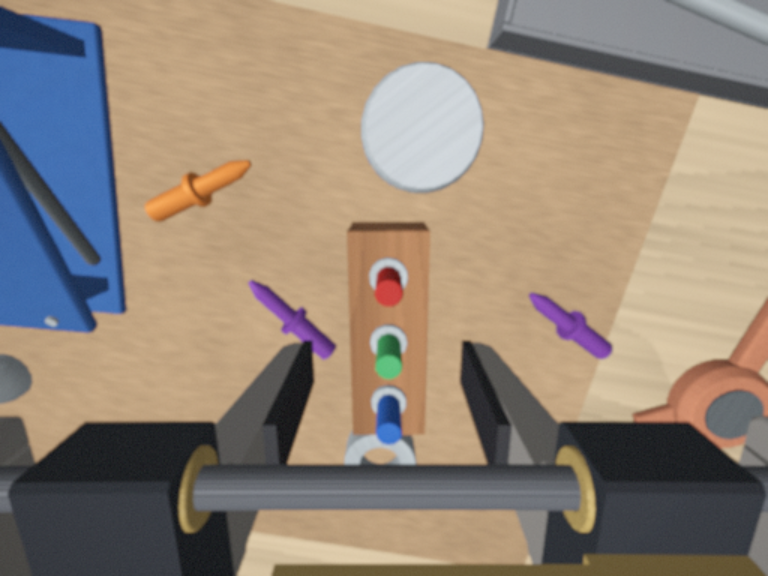

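w3b: the red grip stands upright in the block at (389,290), with green at (389,362) and blue at (388,430). The orange (198,190) and purple (293,320) and (570,325) pins lie flat on the mat: they are the look-alikes. I locate the red grip by its top disc.

Run:
```python
from h import *
c=cam("wrist"); z=np.array([0,0,1.])
t=[hit(np.array(x)/1.5,c,np.array([0,0,110.]),z) for x in((389,292),(389,366),(389,432))]
print([x.round(1) for x in t]); 
im=cv2.imread("pics/w3.png").astype(int); m=(im[:,:,2]>150)&(im[:,:,1]<80)&(im[:,:,0]<80); m[:150]=0;m[220:]=0; ys,xs=np.nonzero(m); k=(xs>230)&(xs<290);print(xs[k].min(),xs[k].max(),ys[k].min(),ys[k].max())
px=proj(np.array([637,-166.3,110]),c),proj(np.array([637,-166.3,66]),c); print(px)
dr=t[0]-t[2]; print("row",np.arctan2(dr[1],dr[0]))
```

```text
[array([ 637.7, -168.1,  110. ]), array([ 584. , -178.6,  110. ]), array([ 531.1, -189. ,  110. ])]
250 267 180 202
(array([257.41691745, 194.96906503]), array([257.42438564, 184.19972947]))
row 0.19310411545148493
```

Run:
```python
from h import *
p=np.load("p.npy"); n,d,e=frame(p[3]); q=p[4]; T=-np.sin(q)*d+np.cos(q)*e; F=pts(p)["fork_gap"]
th=.193; r=rot(np.array([0,0,-1.]),-np.array([-np.sin(th),np.cos(th),0]))
P=np.array([637.3,-167.2,70.])
robot.servo_line(P+[0,0,60],200,r); robot.servo_line(P,80); print(robot.observe()["contact_force"].round(1))
grip(0.0,40); s=robot.observe(); print(s["grip_width"]*92,s["contact_force"].round(1))
robot.servo_line(P+[0,0,70],80); robot.servo_line(P+[0,0,190],250)
s=robot.observe(); print(s["t"],s["grip_width"]*92,s["contact_force"].round(1))
robot.movep(F+150*n,rot(-n,-T)); robot.servo_line(F+80*n,150); robot.hold(.2)
s=robot.observe(); print(s["t"],s["grip_width"]*92,s["contact_force"].round(1),(s["tcp_pos"]-F-80*n).round(1))
im,c,o=look("wrist",["pin_red_grip"],"w4")
for x in o: print(x[1],x[2].round(1),"pred",(F+98*n).round(1))
print("pin tip pred px",proj(F+20*n,c),"hole",proj(F+24*n,c))
sd,cs=snap("side"); u=proj(F+40*n,cs).astype(int)
A=cv2.resize(im[:,:,::-1],(800,600))[:, 200:600]
B=cv2.resize(sd[u[1]-50:u[1]+50,u[0]-33:u[0]+33,::-1],(396,600),interpolation=cv2.INTER_CUBIC)
cv2.imwrite("pics/w4b.png",np.hstack([A,B]))
```

```text
[ 0.3 -0.   0.1]
19.054455438302664 [-0.1  0.6  1.4]
16.7667 19.308709235876396 [ 0.4  1.6 -1.6]
19.1167 19.202501705433484 [-0.6  0.1 -1.8] [0.2 0.3 0.7]
0.66 [652.1  24.   13.6] pred [524.4 172.6 200.6]
pin tip pred px [258.20248429 209.35699381] hole [258.21506665 210.94291126]
```

View pics/w4b.png

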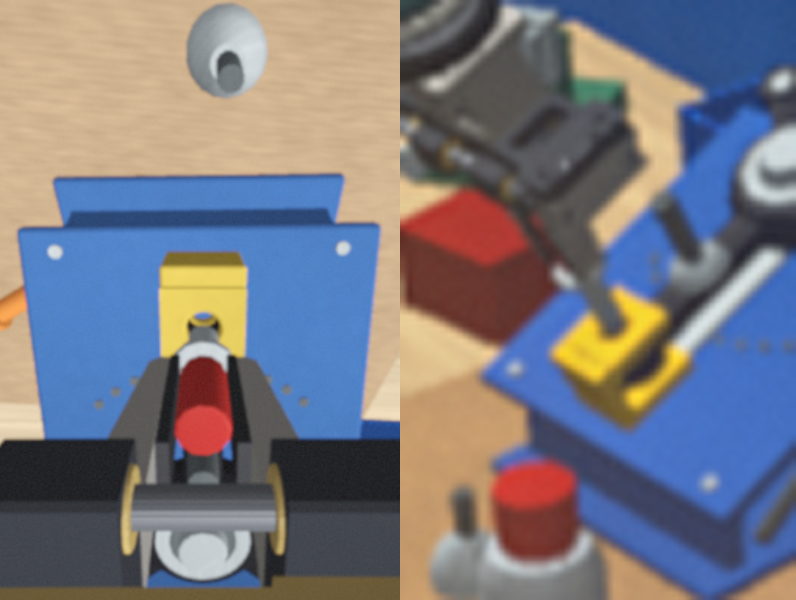

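The pin is held straight. Its tip at (203,332) is entering the fork hole at (204,325), and the force is near zero. Now inserting with force checks.

Run:
```python
from h import *
p=np.load("p.npy"); n,d,e=frame(p[3]); F=pts(p)["fork_gap"]
for h in(74,68,62,56,50,45,41,38,36,35,34,33,32,31):
    robot.servo_line(F+h*n,40); s=robot.observe(); f=s["contact_force"]
    print(h,round(s["t"],1),(f@n).round(1),(f@d).round(1),(f@e).round(1),((s["tcp_pos"]-F)@n).round(1))
    if f@n>15 or np.linalg.norm(f)>30: break
```

```text
74 19.6 -0.5 0.0 -0.0 73.9
68 19.9 -1.4 -0.4 0.4 67.9
62 20.2 -1.5 0.5 0.5 62.0
56 20.5 -1.6 -0.4 0.2 56.0
50 20.8 -1.0 -0.3 -0.6 49.9
45 21.0 -1.5 -0.5 0.1 44.9
41 21.3 -0.8 1.4 -0.9 40.9
38 21.5 -1.5 0.6 0.4 37.9
36 21.8 -1.1 0.7 -0.4 35.9
35 22.0 -0.0 1.1 -0.0 35.0
34 22.3 5.4 1.5 0.9 34.2
33 22.5 26.0 4.5 1.5 34.1
```

The pin went in without resistance and seated at 34 mm, as predicted. Release, retreat and check.

Run:
```python
from h import *
p=np.load("p.npy"); n,d,e=frame(p[3]); F=pts(p)["fork_gap"]; q=p[4]; u=np.cos(q)*d+np.sin(q)*e
robot.servo_line(F+34*n,40); grip(0.6); robot.servo_line(F+140*n,150); robot.servo_line(F+160*n-60*u,200); robot.hold(.3)
im,c,o=look("wrist",["pin_red_grip","fork_gap","knuckle_eye","stud"],"w5"); sd,cs=snap("side")
R=np.c_[-u,np.cross(n,-u),n]
for x in o: print(x[0],round(x[1],2),"in fork frame",(R.T@(x[2]-F)).round(1))
print("pred collar/top px",proj(F+30*n,c).round(),proj(F+74*n,c).round(), robot.observe()["t"], robot.observe()["contact_force"].round(1))
x,y=proj(F+40*n,c).astype(int); v=proj(F+40*n,cs).astype(int)
y0=max(0,y-75)
A=cv2.resize(im[y0:y0+150,x-50:x+50,::-1],(400,600),interpolation=cv2.INTER_CUBIC)
B=cv2.resize(sd[v[1]-50:v[1]+50,v[0]-33:v[0]+33,::-1],(396,600),interpolation=cv2.INTER_CUBIC)
cv2.imwrite("pics/w5b.png",np.hstack([A,B])); print(x,y0)
```

```text
pin_red_grip 0.93 in fork frame [  25.2 -160.9 -121.6]
pin_red_grip 0.88 in fork frame [ 4.   1.8 51.5]
pin_red_grip 0.79 in fork frame [ -75.5 -293.6  -73.3]
fork_gap 0.87 in fork frame [-1.1  0.6 -1.2]
stud 0.97 in fork frame [67.1 -2.  38.8]
pred collar/top px [258. 134.] [259. 138.] 25.7917 [-0.1  0.6  0.2]
258 59
```

View pics/w5b.png

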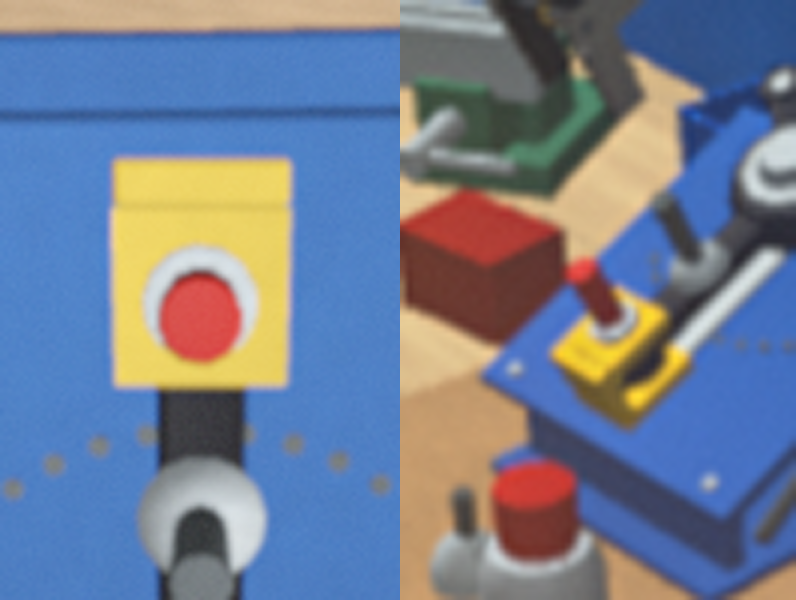

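The collar sits flat on the fork at (201,303) and the grip top is at (201,317). Both are within a pixel of the predicted seated pose, and nothing touches the robot. Handing in.

```bash
python3 -c "
from h import *
robot.job_done(); print(robot.observe()['t'])"
```

```text
the job is handed in; nothing more can be done
the job is handed in; nothing more can be done
```

I swung the knuckle round by its stud until its eye lined up with the fork. Then I took the red pin out of the block and pushed it down through fork and eye, and handed the job in. I used about 26 s of the 64 s; the hand-in reports no verdict.

**Checks that agreed:**
- **Alignment:** the eye showed concentric behind the fork hole.
- **Insertion:** the pin met almost no force until the collar touched at the expected depth. It then rose to 26 N along the pin, so it is home.
- **Last pictures:** the collar sits flat on the fork, and collar and grip top are within about 1 px of the seated pose I predicted. The gripper is clear, with no contact force.

**Checks that disagreed or were missing:**
- **Pin network:** the last detection on the pin put the grip 4 mm off the hole axis along x, 1.8 mm along y and at z = 51.5 mm. That is inside the limits, and the 4 mm is about that network's error; the picture itself showed it centred.
- **Eye network:** in the last picture it no longer reported the eye, which is hidden under the fork and pin.
- **Other items:** I did not measure the blue and green pins or the loose items again after the moves. I saw no unexpected contact force while working.

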